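Set the coffee grinder four clicks off its fine stop and start it

TASK

Get the coffee grinder going at four clicks: first turn its dial clockwise all the way to the fine stop, then back by exactly four clicks and leave it there. Then stand the small steel cup upright in the grinder's open catch drawer, push the drawer fully home, and only then press the start button right down and let it go. Leave the beaker and the salt shaker that stand near the cup where they are.

Things in the scene. Friction and masses are not known exactly. Their poses are not given: they have to be found in the camera images.
- grinder: Low coffee grinder, fixed. Aluminium deck 85 mm high; origin on the worktop, x away from the robot, y left along the deck; deck spans x -85..+80, y -130..+120 mm. On top: clear hopper with black lid (93 mm wide, at x +30, y +35, top z 209 mm), dial in front right (x -30, y -75), start button behind it (x +45, y -95). A drawer comes out of its left end (y +120).
- dial (a joint): Dial angle in rad: 0 at the clockwise (seen from above) fine stop, growing anticlockwise, to 2.094 at the other stop. It clicks into a notch every 15 degrees (0.2618); the fine stop is notch 0, four clicks back reads 1.047. Turning it takes about 0.1 N m; let go between notches it springs to a near one. Starts 2 to 6 clicks from the fine stop.
- dial_grip (a point): On the dial's axis, 28 mm above the deck: where its bar grip is pinched. Bar 50 x 12 mm, foot 7.5 mm and top 36 mm above the deck, on a 56 mm disc. Turns with the dial: x along the bar to the end with the black pointer line, z up. Nine ticks on the deck, one a click; the long thick one (150 degrees anticlockwise from the grinder's x) is the fine stop, the others follow anticlockwise.
- drawer (a joint): How far the catch drawer is out, in m: 0 fully home, at most 0.10; it slides along the grinder's y. About 2 N of friction, no spring. It starts 88 to 100 mm out.
- drawer_spot (a point): On the drawer's inner floor (14.5 mm above the worktop), where the cup best stands: mid-width, 39 mm inside the inner face of its front. Axes as the grinder's. Drawer 124 mm wide, 115 long, walls 6 mm thick; side and rear walls 14 mm above the floor, front (+y) 57 mm. The deck's opening leaves 58 mm above the floor. At the start this spot is clear of the deck.
- drawer_knob (a point): Centre of the outer face of the steel knob on the drawer's front, 22 mm across, 26 mm out from the front face, 42.5 mm above the worktop; push it towards the grinder's -y. Axes as the grinder's.
- start_button (a joint): Travel of the start button in m: 0 up, 0.006 right down; a spring returns it; fully down takes 5 N.
- start_button_top (a point): Centre of the top of the round steel start button (22 mm across, in a black housing, about 107 mm above the worktop), pressed straight down. Note: an extractor hood overhangs the hob to the right, beyond x 0.50 and right of y -0.31 m, 0.69 m above the worktop; tall arms should draw in before swinging past it.
- grounds_cup: Small straight-sided plain steel cup, open at the top, 56 mm across its rim, 50 mm high, wall 3 mm, 80 to 170 g; origin at the centre of its underside, z up. Stands on the worktop at the left, in one of two places, the beaker in the other. Can be gripped across near its rim.
- beaker: Blue and white porcelain beaker, 74 mm across, 66 mm high; origin at the centre of its underside. To be left standing.
- shaker: White salt shaker with grey top, 44 mm across, 90 mm high; origin at the centre of its underside. To be left standing.
Not all that is in view belongs to the job. What is shaped like the grounds_cup but brown or yellow is not meant.

How it is judged (in metres and radians):
On the way, in this order (a step that is already met when the one before it is completed fails the run):
1. the dial is turned clockwise to its fine stop (value of joint dial below 0.06 rad), for 0.1 s.
2. the dial is turned back four clicks and left there (value of joint dial between 0.957 and 1.137 rad and contact force between the fingers and grinder below 0.5 N), for 0.2 s.
3. the steel cup stands upright and released in the open drawer (x of grounds_cup in the frame of drawer_spot between -0.04 and 0.04 m and y of grounds_cup in the frame of drawer_spot between -0.09 and 0.03 m and z of grounds_cup in the frame of drawer_spot between -0.006 and 0.008 m and angle between grounds_cup's own z axis and vertical below 0.15 rad and value of joint dial between 0.957 and 1.137 rad and value of joint drawer above 0.03 m and contact force between the fingers and grounds_cup below 0.3 N), for 0.2 s.
4. the drawer is fully home with the cup in it (x of grounds_cup in the frame of drawer_spot between -0.04 and 0.04 m and y of grounds_cup in the frame of drawer_spot between -0.09 and 0.03 m and z of grounds_cup in the frame of drawer_spot between -0.006 and 0.008 m and angle between grounds_cup's own z axis and vertical below 0.15 rad and value of joint dial between 0.957 and 1.137 rad and value of joint drawer below 0.004 m), for 0.2 s.
5. the start button is pressed right down (value of joint start_button above 0.0045 m), for 0.05 s.
At the end, for the whole second after the job is handed in: The dial stands in the fourth notch from the fine stop (1.047 rad, within 0.09), the drawer is home (within 5 mm) with the steel cup standing upright on its floor at rest (tilted less than 0.15 rad), and the start button is up again (within 2 mm) (value of joint dial between 0.957 and 1.137 rad and x of grounds_cup in the frame of drawer_spot between -0.04 and 0.04 m and y of grounds_cup in the frame of drawer_spot between -0.09 and 0.03 m and z of grounds_cup in the frame of drawer_spot between -0.006 and 0.008 m and angle between grounds_cup's own z axis and vertical below 0.15 rad and value of joint drawer below 0.005 m and value of joint start_button below 0.002 m and linear speed of grounds_cup below 0.03 m/s); the robot touches nothing.
It fails at once if the start button is pressed while the drawer is not home or the dial is not at four clicks (value of joint start_button above 0.0045 m and (value of joint drawer above 0.008 m or not (value of joint dial above 0.957 rad) or not (value of joint dial below 1.137 rad))).
It fails at once if the beaker is moved more than 3 cm or tipped over (distance of beaker from where it was at the start of the episode above 0.03 m or angle between beaker's own z axis and vertical above 0.5 rad).
It fails at once if the shaker is moved more than 3 cm or tipped over (distance of shaker from where it was at the start of the episode above 0.03 m or angle between shaker's own z axis and vertical above 0.5 rad).
It also fails if it takes over 72 s, if anything falls off the work surface, if the arm or the gripper's body presses on something with over 40 N, if the wrist force passes 120 N, or if a joint passes its speed limit or range.

ROBOT

A 7-joint arm with a two-finger parallel gripper is mounted at the origin on a cart in front of the work surface, level with it; the furniture and walls round the work are solid. World frame = base frame: x ahead of the robot, y to its left, z up, the work surface at z = 0. Lengths are in mm, angles in rad, forces in N, time in s.
With the tool pointing down it reaches from about 400 to 875 mm from the base axis. Payload 19.3 kg.
Tool frame: the origin (TCP) lies midway between the tips of the shut fingers; the grasp point (between the pads) lies robot.hold_point_z behind it (robot.hold_point_z is the distance from the TCP to the grasp point, in mm); z points along the fingers, y is the line along which they close (so a half turn about z gives the same grasp; the last joint's range is limited). The gripper opens to 85 mm and grips with 20 to 120 N. Pads are 22 mm wide; open, the fingers measure 114 mm over their backs; the gripper's body (76 mm by 85 mm) begins 54 mm behind the grasp point. The pads swing forward as they close: fully open they stand 13 mm farther back than shut.
Start: joints at [1.079, 0.521, -0.036, 1.599, 0.021, 1.021, -0.113], TCP at [255.849, -570.224, 231.291] pointing down, gripper open.
Joint ranges: [-2.91, 2.91], [-0.3, 2.13], [-1.5, 1.42], [0.17, 2.43], [-1.26, 4.41], [0.16, 1.93], [-2.52, 2.52]. Speed limits (rad/s): [1.89, 1.89, 2.39, 2.39, 3.01, 3.01, 3.01].

INTERFACE

Orientations are given as a unit quaternion [x, y, z, w].
In Python, from bench import robot, viewer, workorder gives the robot as it stands.
- The arm moves only by the shell command python3 -m handwheel 'ROWS' [OPENING] [FORCE]. ROWS is JSON, a list of rows, each an object with "offset": the shift along the tool's x, y, z normalised to -1 to 1, where 1 is 30 mm, a list of three; "delta_rot": the turn, a rotation vector about the tool's x, y, z normalised to -1 to 1, where 1 is 4 degrees, a list of three. A call has 1 to 20 rows; each row shifts and turns the commanded pose from where the row before left it, along the tool's axes as they then stand; what a row does not reach is not made up. A row lasts 1/12 s, in which the tool goes at most 41.7 mm and 7.16 degrees, less where a joint would pass 70% of its speed; a pose out of reach is approached as far as the arm can. A call with a number of a shift or a turn outside -1 to 1 is refused whole. A call with a gripper value outside its range is refused whole. OPENING is the opening, from -1 (shut) to 1 (fully open), set as the call begins (- or left out, the last holds). The fingers move at their own pace and stop on an object; FORCE is the grip in N (left out, the last holds). Time passes only in rows, so rows that do not move let the fingers close. It gives the time, the measured TCP pose, the force, the opening and the grip force at its end, in the units of the state.
- robot.sense(): the state, without advancing time (a new reading comes with each control period).
- viewer.grab_frame(name): name is "scene" or "side" or "wrist"; returns a dict with "color" (384x512x3 uint8, blue, green, red), "K" (3x3 intrinsics, pixels), "world_to_cam" (4x4, takes a point from world to camera coordinates). Camera axes: x right, y down, z forward; pixel columns grow to the right and rows downward; lengths in mm; the calibration is good to about 2 mm. A picture is of the moment at which its call begins. There is no depth.
- workorder.job_done(): hands the job in; it is judged then, once.
The state is a dict: "clock": time; "qpos": joint angles; "joint_vel": joint speeds; "joint_torque": joint torques, N m; "tcp_pos": TCP position; "tool_rot": TCP orientation; "contact_force": force on the tool from outside, world axes, zero at the start; "torque": the same for the moment, N m; "grip_width": opening from 0.0 (shut) to 1.0 (fully open); "gripper_force": force on a finger pad.
Only numpy, scipy, OpenCV 4.12 (cv2) and the standard library are available. Lean on these libraries where they do the work, as an engineer would, in place of code of your own. Each camera call takes 0.05 s, during which the arm holds its last target. There are 200 camera calls.

## Working session

There is one attempt and no reset: what is moved stays moved. The work goes in short steps, Python scripts to look and compute and a shell command to move; the robot and the scene stay as the last step left them, time stands still between calls to the robot, and variables do not carry over. Pictures are saved under pics/ and viewed, at most 10 in all, crops included, and the job is handed in when it is done.

```bash
mkdir -p pics; ls; cat > h.py <<'E'
import numpy as np, cv2, json
from bench import robot, viewer, workorder
from scipy.spatial.transform import Rotation as R
def grab(n,f=None):
    d=viewer.grab_frame(n)
    if f: cv2.imwrite('pics/'+f,d['color'])
    np.savez('/tmp/'+n+'.npz',**{k:np.array(v) for k,v in d.items()})
    return d
def load(n): return np.load('/tmp/'+n+'.npz')
def ray(d,u,v):
    M=np.array(d['world_to_cam']);Rm=M[:3,:3];t=M[:3,3]
    return -Rm.T@t, Rm.T@np.linalg.inv(d['K'])@np.array([u,v,1.])
def onz(d,u,v,z):
    c,r=ray(d,u,v); return c+r*(z-c[2])/r[2]
def proj(d,p):
    M=np.array(d['world_to_cam']);q=d['K']@(M[:3,:3]@np.array(p)+M[:3,3]); return q[:2]/q[2]
E
python3 - <<'E'
from h import *
a=grab('scene','scene.png');b=grab('side','side.png')
s=robot.sense();print(s['tcp_pos'],R.from_quat(s['tool_rot']).as_matrix().round(3),s['clock'],robot.hold_point_z)
for d in(a,b):print(ray(d,256,192))
E
```

```text
pics
[ 255.70801494 -569.96265174  230.76098809] [[ 0.912  0.409 -0.001]
 [ 0.409 -0.912  0.001]
 [-0.    -0.001 -1.   ]] 0.1 18.700000000000003
(array([-329.55394856,  448.43264476, 1008.46872386]), array([ 0.6525792 , -0.25369883, -0.71412725]))
(array([370.33601732, 756.30186151, 655.70155056]), array([ 0.12468525, -0.73647187, -0.66488487]))
```

View pics/scene.png

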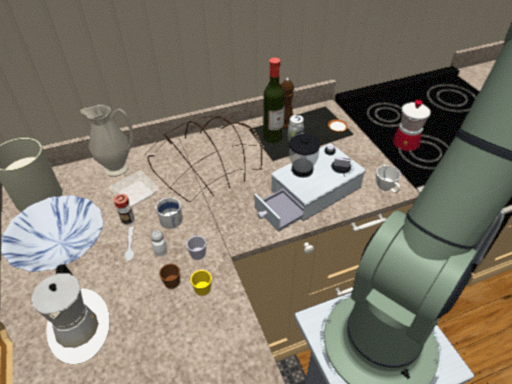

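View pics/side.png

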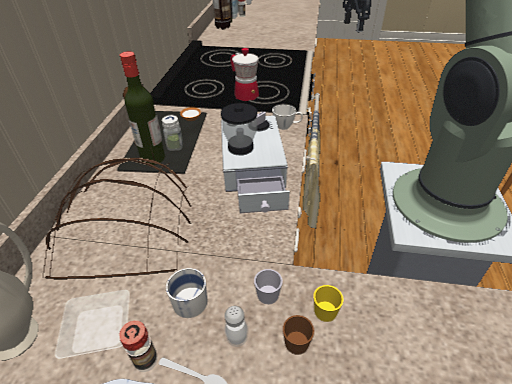

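The scene view shows the grinder at (318,180) with its drawer at (280,207). The cup-shaped things are grey-steel (197,247), brown (170,276) and yellow (202,282). The wider beaker is at (169,212) and the shaker at (158,242). Grey (197,247) fits the steel cup, so I'll confirm it in a crop.

```bash
python3 - <<'E'
from h import *
a=load('scene')['color'];b=load('side')['color']
z=lambda im,x,y,w,h:cv2.resize(im[y:y+h,x:x+w],(400,300),interpolation=cv2.INTER_CUBIC)
cv2.imwrite('pics/crop1.png',np.vstack([np.hstack([z(a,250,130,120,90),z(b,210,95,120,90)]),np.hstack([z(a,140,190,120,90),z(b,210,145,120,90)])]))
cv2.imwrite('pics/crop2.png',z(b,160,255,200,150))
E
```

```text
(no output)
```

View pics/crop1.png

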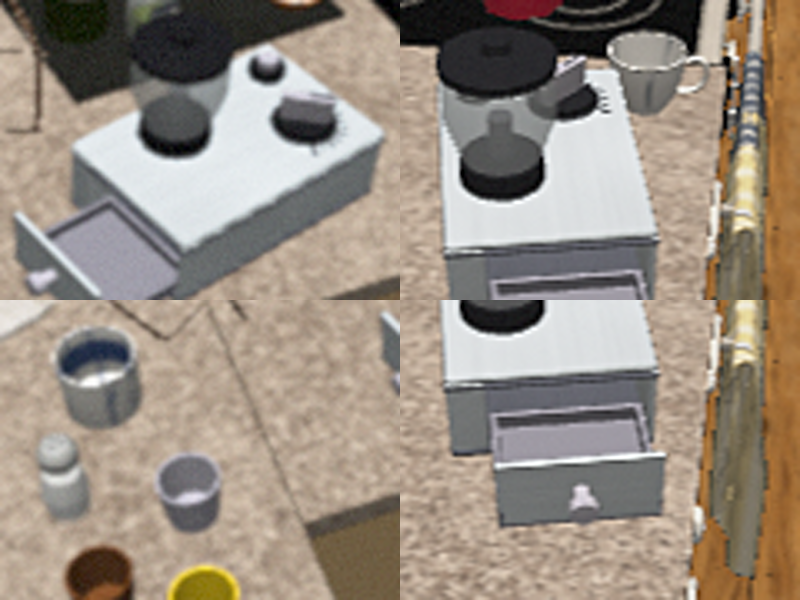

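View pics/crop2.png

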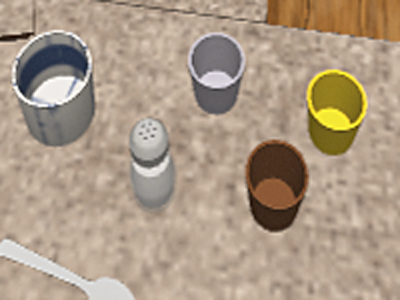

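The plain grey cup at scene (197,247) / side (268,286) is the steel one; the beaker has the blue-white pattern. Next I fit the poses.

```bash
cat > fit.py <<'E'
from h import *
from scipy.optimize import least_squares
a=load('scene');b=load('side')
S=lambda u,v:(250+u/3.3333,130+v/3.3333)
T=lambda u,v:(210+(u-400)/3.3333,95+v/3.3333)
obs=[(a,S(185,248),(-85,120,85)),(a,S(73,148),(80,120,85)),(a,S(265,48),(80,-130,85)),(a,S(383,132),(-85,-130,85)),
(b,T(443,247),(80,120,85)),(b,T(657,240),(-85,120,85)),(b,T(618,72),(-85,-130,85))]
def W(p,q):
    c,s=np.cos(p[2]),np.sin(p[2]); return np.array([p[0]+c*q[0]-s*q[1],p[1]+s*q[0]+c*q[1],q[2]])
f=lambda p:np.concatenate([proj(d,W(p,q))-o for d,o,q in obs])
r=least_squares(f,[600,0,0],loss='soft_l1',x_scale=[100,100,.1]);p=r.x
print('grinder',p,np.degrees(p[2]),f(p).reshape(-1,2).round(1).tolist())
inv=lambda w:np.array([[np.cos(p[2]),np.sin(p[2])],[-np.sin(p[2]),np.cos(p[2])]])@(w[:2]-p[:2])
for n,o in (('dial',(-30,-75,113)),('btn',(45,-95,107))): print(n,W(p,o))
# drawer front top edge ends z=71.5 ; knob
print('knob scene',inv(onz(a,*S(30,283),42.5)),'side',inv(onz(b,210+(583-400)/3.3333,145+(497-300)/3.3333,42.5)))
for u,v in((495,463),(663,455)): print('front edge',inv(onz(b,210+(u-400)/3.3333,145+(v-300)/3.3333,71.5)))
print('front sc',inv(onz(a,*S(17,215),71.5)))
print('cup',onz(a,197,243.4,50),onz(b,268,285.5,50))
print('shaker',onz(a,157.5,235,88),onz(b,235,320,88),'beaker',onz(a,169,206,66),onz(b,187,286,66))
e=[inv(onz(a,*S(*q),121)) for q in((282,97),(335,103))];d=e[1]-e[0];print('bar',e,np.degrees(np.arctan2(d[1],d[0])))
e=[inv(onz(b,*T(*q),121)) for q in((532,97),(583,62))];d=e[1]-e[0];print('bar',e,np.degrees(np.arctan2(d[1],d[0])))
E
python3 fit.py
```

```text
grinder [ 5.24539425e+02 -8.61885693e+01  2.45450017e-01] 14.06325004262964 [[-1.3, 0.4], [-1.8, -0.9], [0.0, -0.9], [0.4, 0.8], [0.2, -0.0], [0.8, -2.3], [-0.3, -1.4]]
dial [ 513.66304899 -166.23046112  113.        ]
btn [ 591.27501198 -167.40655669  107.        ]
knob scene [ -8.77258086 227.42924505] side [-15.82234766 214.18669649]
front edge [ 46.31488641 202.68201078]
front edge [-74.43385958 207.07299506]
front sc [ 44.07508577 203.58951   ]
cup [420.99669986 335.37130349  50.        ] [419.17082352 350.60181372  50.        ]
shaker [459.53377231 432.32661971  88.        ] [462.04642817 450.9666388   88.        ] beaker [574.68660025 375.557279    66.        ] [568.79225801 384.24430859  66.        ]
bar [array([-16.18934162, -57.54003803]), array([-51.33317217, -91.29782725])] -136.1524200654754
bar [array([  0.40174432, -27.98024606]), array([-47.99072038, -80.31557594])] -132.75837186526346
```

```bash
cat >> fit.py <<'E'
print('---')
def tri(pa,pb):
    g=lambda x:np.r_[proj(a,x)-pa,proj(b,x)-pb]
    r=least_squares(g,[450,300,50]);return r.x.round(1),g(r.x).round(1)
print('cup',tri((197,243.4),(268,285.5)))
print('shk',tri((157.4,231),(234.5,314)))
print('bkr',tri((169,206),(187,286)))
print('dkL',tri(S(73,148),T(443,247)),tri(S(185,248),T(657,240)),tri(S(383,132),T(618,72)))
print(a['K'],b['K'],a['world_to_cam'],b['world_to_cam'],proj(b,robot.sense()['tcp_pos']))
E
python3 fit.py | sed -n '/---/,$p'
```

```text
---
cup (array([422.3, 339.6,  39.1]), array([-1.2,  2.5, -0.9, -1.7]))
shk (array([467.8, 435.4,  84.6]), array([-1.4,  2.9, -0.9, -1.8]))
bkr (array([572.2, 379.1,  61.5]), array([-0.7,  1.9, -0.6, -1.2]))
dkL (array([575.4,  42.1,  78. ]), array([ 0.1, -0.3,  0.1,  0.2])) (array([416.4,   3.8,  76. ]), array([-0.3,  1.2, -0.5, -0.9])) (array([ 474.3, -231.6,   84. ]), array([-0.2,  1.1, -0.5, -0.9]))
[[430.63571056   0.         253.05638915]
 [  0.         430.63571056 197.33899271]
 [  0.           0.           1.        ]] [[366.41942623   0.         257.03469991]
 [  0.         366.41942623 192.39185021]
 [  0.           0.           1.        ]] [[-3.64455013e-01 -9.31145984e-01 -1.18194854e-02  3.09368249e+02]
 [-6.69976666e-01  2.71005179e-01 -6.91149376e-01  3.54681504e+02]
 [ 6.46764107e-01 -2.43974075e-01 -7.22615278e-01  1.05128451e+03]
 [ 0.00000000e+00  0.00000000e+00  0.00000000e+00  1.00000000e+00]] [[-9.88336074e-01 -1.51730287e-01 -1.30278677e-02  4.89312737e+02]
 [-9.14187639e-02  6.59541375e-01 -7.46088322e-01  2.42545604e+01]
 [ 1.21796613e-01 -7.36195011e-01 -6.65719529e-01  9.48193312e+02]
 [ 0.00000000e+00  0.00000000e+00  0.00000000e+00  1.00000000e+00]] [351.20876127  31.38400511]
```

The two views disagree by about 10 mm vertically, so I'll use these as rough positions and refine with the wrist camera. Bar points at about 225° (≈5 clicks). Moving above the dial.

```bash
python3 -m handwheel '[{"offset":[0,0,-1],"delta_rot":[0,0,0]},{"offset":[0,0,-1],"delta_rot":[0,0,0]},{"offset":[0.9,-0.6,0],"delta_rot":[0,0,0]},{"offset":[0.9,-0.6,0],"delta_rot":[0,0,0]},{"offset":[0.9,-0.6,0],"delta_rot":[0,0,0]},{"offset":[0.9,-0.6,0],"delta_rot":[0,0,0]},{"offset":[0.9,-0.6,0],"delta_rot":[0,0,0]},{"offset":[0.9,-0.6,0],"delta_rot":[0,0,0]},{"offset":[0.9,-0.6,0],"delta_rot":[0,0,0]},{"offset":[0.9,-0.6,0],"delta_rot":[0,0,0]},{"offset":[0.9,-0.6,0],"delta_rot":[0,0,0]},{"offset":[0.9,-0.6,0],"delta_rot":[0,0,0]},{"offset":[0.9,-0.6,0],"delta_rot":[0,0,0]},{"offset":[0.9,-0.6,0],"delta_rot":[0,0,0]},{"offset":[0.9,-0.6,0],"delta_rot":[0,0,0]},{"offset":[0,0,0],"delta_rot":[0,0,0]},{"offset":[0,0,0],"delta_rot":[0,0,0]}]' 0.2 40; python3 - <<'E'
from h import *
w=grab('wrist','w1.png')
s=robot.sense();print(s['tcp_pos'],R.from_quat(s['tool_rot']).as_matrix().round(3))
for p in ((513.7,-166.2,121),(591.3,-167.4,107)):print(proj(w,p))
print(ray(w,256,192))
cv2.imwrite('pics/w1.png',cv2.resize(w['color'],(800,600),interpolation=cv2.INTER_CUBIC))
E
```

```text
clock: 1.52
tcp_pos: [480.9, -211.5, 291.0]
tool_rot: [0.978, 0.211, -0.0, -0.0]
contact_force: [0.3, -0.3, 0.5]
grip_width: 0.599
gripper_force: 0.0
[ 480.21561156 -212.90856449  291.03746312] [[ 0.912  0.41  -0.001]
 [ 0.41  -0.912  0.   ]
 [-0.001 -0.    -1.   ]]
[228.48704122 124.33823576]
[263.36268473  46.46218219]
(array([ 543.52152472, -183.92769687,  433.45326305]), array([-0.24630334, -0.10277732, -0.96374715]))
```

View pics/w1.png

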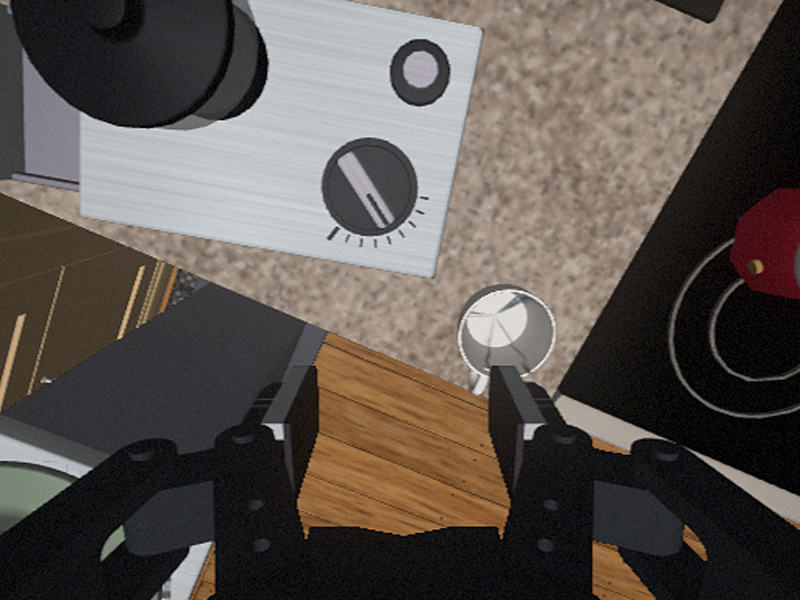

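Clear view: the dial disc is centred at (370,187), with the black pointer end of the bar at (390,222). The thick fine tick is at (333,234), the button at (421,70), and deck corners at (80,216), (435,277) and (483,28) (800-px scale). Refit from this.

```bash
cat > fit2.py <<'E'
from h import *
from scipy.optimize import least_squares
w=load('wrist');k=1.5625
obs=[((80,216),(-85,120,85)),((435,277),(-85,-130,85)),((483,28),(80,-130,85)),((370,187),(-30,-75,92.5)),((421,70),(45,-95,107))]
def W(p,q):
    c,s=np.cos(p[2]),np.sin(p[2]); return np.array([p[0]+c*q[0]-s*q[1],p[1]+s*q[0]+c*q[1],q[2]])
f=lambda p:np.concatenate([proj(w,W(p,q))-np.array(o)/k for o,q in obs])
p=least_squares(f,[525,-86,.245],x_scale=[100,100,.1]).x
np.save('g.npy',p)
print('grinder',p,np.degrees(p[2]),f(p).reshape(-1,2).round(1).tolist())
for n,q in (('dial',(-30,-75,113)),('btn',(45,-95,107)),('knob x',(-2.5,0,0))): print(n,W(p,q))
e=[onz(w,u/k,v/k,121) for u,v in((345,157),(390,224))];d=e[1]-e[0]
print('bar',e,np.linalg.norm(d),np.degrees(np.arctan2(d[1],d[0])), 'grinder-frame',np.degrees(np.arctan2(d[1],d[0])-p[2])%360)
t=onz(w,333/k,234/k,85)-W(p,(-30,-75,85));print('fine tick',np.degrees(np.arctan2(t[1],t[0])-p[2])%360)
E
python3 fit2.py
```

```text
grinder [ 5.28752429e+02 -9.06863826e+01  2.47222154e-01] 14.16478603523638 [[-1.9, 1.0], [-0.1, 1.8], [1.8, -1.7], [-0.2, 0.8], [0.1, -0.8]]
dial [ 518.01791452 -170.74742307  113.        ]
btn [ 595.63183984 -171.78597781  107.        ]
knob x [526.32843875 -91.29816135   0.        ]
bar [array([ 530.82500207, -151.22184466,  121.        ]), array([ 505.49598931, -191.72683113,  121.        ])] 47.77251108575445 -122.01900774330963 grinder-frame 223.816206221454
fine tick 149.8741757879077
```

```bash
python3 -m handwheel '[{"offset":[0.86,-0.38,0],"delta_rot":[0,0,0]},{"offset":[0.86,-0.38,0],"delta_rot":[0,0,0]},{"offset":[0,0,0.55],"delta_rot":[0,0,-1]},{"offset":[0,0,0.55],"delta_rot":[0,0,-1]},{"offset":[0,0,0.55],"delta_rot":[0,0,-1]},{"offset":[0,0,0.55],"delta_rot":[0,0,-1]},{"offset":[0,0,0.55],"delta_rot":[0,0,-1]},{"offset":[0,0,0.55],"delta_rot":[0,0,-1]},{"offset":[0,0,0.55],"delta_rot":[0,0,-1]},{"offset":[0,0,0.55],"delta_rot":[0,0,-1]},{"offset":[0,0,0.55],"delta_rot":[0,0,-0.75]},{"offset":[0,0,0],"delta_rot":[0,0,0]},{"offset":[0,0,0],"delta_rot":[0,0,0]},{"offset":[0,0,0],"delta_rot":[0,0,0]}]' 0; python3 - <<'E'
from h import *
w=grab('wrist');s=robot.sense();M=R.from_quat(s['tool_rot']).as_matrix()
print(s['tcp_pos'],M.round(3),np.degrees(np.arctan2(M[1,0],M[0,0])),s['qpos'])
print(M.T@(np.array([518,-171,98])-s['tcp_pos']))
cv2.imwrite('pics/w2.png',w['color'])
E
```

```text
clock: 2.73
tcp_pos: [518.1, -171.9, 143.6]
tool_rot: [0.87, 0.492, 0.0, 0.0]
contact_force: [0.4, 0.6, -0.6]
grip_width: 0.5
gripper_force: 0.0
[ 518.33760409 -171.72765198  143.81245407] [[ 0.515  0.857  0.001]
 [ 0.857 -0.515 -0.001]
 [ 0.     0.001 -1.   ]] 59.028744052559915 [ 0.45257256  0.52592224 -0.32843607  1.87836863  0.23441434  0.77352131
 -0.54362188]
[ 0.44618015 -0.71846943 45.8116702 ]
```

View pics/w2.png

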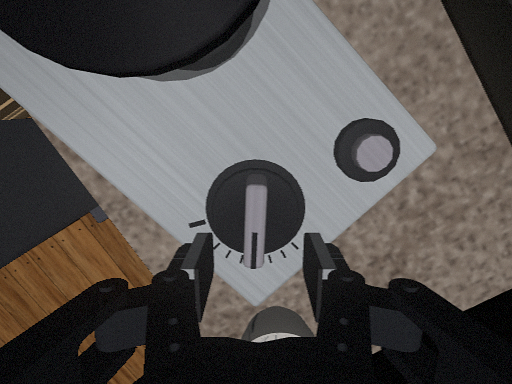

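The bar sits centred and upright between the open pads (255,220). Descend and pinch.

```bash
python3 -m handwheel '[{"offset":[0,-0.02,0.5],"delta_rot":[0,0,0]},{"offset":[0,0,0.5],"delta_rot":[0,0,0]},{"offset":[0,0,0.5],"delta_rot":[0,0,0]},{"offset":[0,0,0],"delta_rot":[0,0,0]},{"offset":[0,0,0],"delta_rot":[0,0,0]}]'; python3 -m handwheel '[{"offset":[0,0,0],"delta_rot":[0,0,0]},{"offset":[0,0,0],"delta_rot":[0,0,0]},{"offset":[0,0,0],"delta_rot":[0,0,0]},{"offset":[0,0,0],"delta_rot":[0,0,0]},{"offset":[0,0,0],"delta_rot":[0,0,0]},{"offset":[0,0,0],"delta_rot":[0,0,0]},{"offset":[0,0,0],"delta_rot":[0,0,0]},{"offset":[0,0,0],"delta_rot":[0,0,0]}]' -1 40
```

```text
clock: 3.2
tcp_pos: [517.7, -170.9, 98.4]
tool_rot: [0.87, 0.493, -0.0, 0.0]
contact_force: [0.6, -0.0, 1.1]
grip_width: 0.5
gripper_force: 0.0
clock: 3.87
tcp_pos: [517.2, -170.6, 98.9]
tool_rot: [0.87, 0.494, -0.0, -0.0]
contact_force: [-8.5, 4.3, 15.1]
grip_width: 0.132
gripper_force: 40.2
```

```bash
python3 -m handwheel '[{"offset":[0,0,0],"delta_rot":[0,0,1]},{"offset":[0,0,0],"delta_rot":[0,0,1]},{"offset":[0,0,0],"delta_rot":[0,0,1]},{"offset":[0,0,0],"delta_rot":[0,0,1]},{"offset":[0,0,0],"delta_rot":[0,0,1]},{"offset":[0,0,0],"delta_rot":[0,0,1]},{"offset":[0,0,0],"delta_rot":[0,0,1]},{"offset":[0,0,0],"delta_rot":[0,0,1]},{"offset":[0,0,0],"delta_rot":[0,0,1]},{"offset":[0,0,0],"delta_rot":[0,0,1]},{"offset":[0,0,0],"delta_rot":[0,0,1]},{"offset":[0,0,0],"delta_rot":[0,0,1]},{"offset":[0,0,0],"delta_rot":[0,0,1]},{"offset":[0,0,0],"delta_rot":[0,0,1]},{"offset":[0,0,0],"delta_rot":[0,0,1]},{"offset":[0,0,0],"delta_rot":[0,0,1]},{"offset":[0,0,0],"delta_rot":[0,0,1]},{"offset":[0,0,0],"delta_rot":[0,0,1]},{"offset":[0,0,0],"delta_rot":[0,0,0.75]},{"offset":[0,0,0],"delta_rot":[0,0,0]}]'; python3 -c "
from h import *
s=robot.sense();M=R.from_quat(s['tool_rot']).as_matrix();print(s['torque'],np.degrees(np.arctan2(M[1,0],M[0,0])))"
```

```text
clock: 5.53
tcp_pos: [516.8, -169.9, 98.9]
tool_rot: [0.99, -0.139, -0.001, -0.0]
contact_force: [-11.9, 7.3, 19.6]
grip_width: 0.132
gripper_force: 40.8
[1.28111587 2.56231931 0.11290693] -16.018587106090923
```

```bash
python3 -m handwheel '[{"offset":[0,0,0],"delta_rot":[0,0,0.5]},{"offset":[0,0,0],"delta_rot":[0,0,0.5]},{"offset":[0,0,0],"delta_rot":[0,0,0]},{"offset":[0,0,0],"delta_rot":[0,0,0]},{"offset":[0,0,0],"delta_rot":[0,0,0]}]'; python3 -c "
from h import *
s=robot.sense();M=R.from_quat(s['tool_rot']).as_matrix();print(s['torque'],np.degrees(np.arctan2(M[1,0],M[0,0])))
w=grab('wrist');cv2.imwrite('pics/w3.png',w['color'])"
```

```text
clock: 5.95
tcp_pos: [516.8, -169.9, 98.9]
tool_rot: [0.985, -0.171, -0.001, -0.0]
contact_force: [-11.3, 5.6, 20.8]
grip_width: 0.129
gripper_force: 53.9
[1.34729907 2.66170492 1.21805117] -19.728475753357003
```

View pics/w3.png

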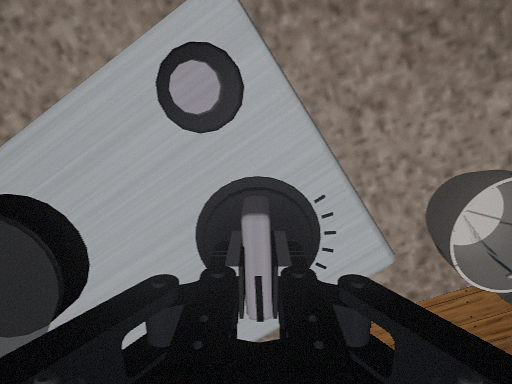

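Moment rose to 1.2 N m: it's at the fine stop, with the pointer by the thick tick (257,290). Now back 60° (to tool angle 44°).

```bash
python3 -m handwheel '[{"offset":[0,0,0],"delta_rot":[0,0,-1]},{"offset":[0,0,0],"delta_rot":[0,0,-1]},{"offset":[0,0,0],"delta_rot":[0,0,-1]},{"offset":[0,0,0],"delta_rot":[0,0,-1]},{"offset":[0,0,0],"delta_rot":[0,0,-1]},{"offset":[0,0,0],"delta_rot":[0,0,-1]},{"offset":[0,0,0],"delta_rot":[0,0,-1]},{"offset":[0,0,0],"delta_rot":[0,0,-1]},{"offset":[0,0,0],"delta_rot":[0,0,-1]},{"offset":[0,0,0],"delta_rot":[0,0,-1]},{"offset":[0,0,0],"delta_rot":[0,0,-1]},{"offset":[0,0,0],"delta_rot":[0,0,-1]},{"offset":[0,0,0],"delta_rot":[0,0,-1]},{"offset":[0,0,0],"delta_rot":[0,0,-1]},{"offset":[0,0,0],"delta_rot":[0,0,-1]},{"offset":[0,0,0],"delta_rot":[0,0,-1]},{"offset":[0,0,0],"delta_rot":[0,0,0]},{"offset":[0,0,0],"delta_rot":[0,0,0]}]'; python3 -c "
from h import *
s=robot.sense();M=R.from_quat(s['tool_rot']).as_matrix();print(s['torque'],np.degrees(np.arctan2(M[1,0],M[0,0])))"
```

```text
clock: 7.5
tcp_pos: [517.0, -170.5, 98.9]
tool_rot: [0.927, 0.376, -0.0, -0.0]
contact_force: [-9.0, 4.3, 16.0]
grip_width: 0.13
gripper_force: 40.3
[1.00976651 1.99069537 0.05654866] 44.18438875037306
```

```bash
python3 -m handwheel '[{"offset":[0,0,0],"delta_rot":[0,0,0]},{"offset":[0,0,0],"delta_rot":[0,0,0]},{"offset":[0,0,0],"delta_rot":[0,0,0]},{"offset":[0,0,0],"delta_rot":[0,0,0]},{"offset":[0,0,0],"delta_rot":[0,0,0]},{"offset":[0,0,0],"delta_rot":[0,0,0]},{"offset":[0,0,-0.5],"delta_rot":[0,0,0]},{"offset":[0,0,-1],"delta_rot":[0,0,0]},{"offset":[0,0,-1],"delta_rot":[0,0,0]},{"offset":[0,0,-1],"delta_rot":[0,0,0]},{"offset":[0,0,-1],"delta_rot":[0,0,0]},{"offset":[0,0,-1],"delta_rot":[0,0,0]},{"offset":[0,0,-1],"delta_rot":[0,0,0]},{"offset":[0,0,0],"delta_rot":[0,0,0]},{"offset":[0,0,0],"delta_rot":[0,0,0]}]' 0; python3 -c "
from h import *
s=robot.sense();M=R.from_quat(s['tool_rot']).as_matrix();print(s['tcp_pos'],np.degrees(np.arctan2(M[1,0],M[0,0])))
w=grab('wrist');cv2.imwrite('pics/w4.png',w['color'])"
```

```text
clock: 8.75
tcp_pos: [518.0, -171.0, 294.1]
tool_rot: [0.927, 0.376, 0.001, 0.001]
contact_force: [0.0, 0.1, -0.2]
grip_width: 0.504
gripper_force: 0.0
[ 518.03218655 -170.9919509   294.10193584] 44.15408503998833
```

View pics/w4.png

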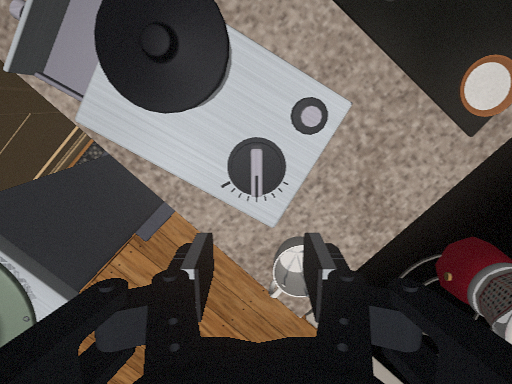

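Dial pointer (257,195) stands at the 4th thin tick after the thick one (224,185), bar aligned with the tool at 44.2°: four clicks. Next the cup.

```bash
python3 - <<'E'
from h import *
a=load('scene');b=load('side')
print('brown',onz(a,170,271,50),onz(b,298,329,50));print('yellow',onz(a,202,277,45),onz(b,328,299,45))
M=R.from_quat(robot.sense()['tool_rot']).as_matrix();print(M.T@(np.array([395,320,294])-robot.sense()['tcp_pos'])/30)
E
```

```text
brown [359.05056323 427.82588158  50.        ] [355.73959594 431.28013523  50.        ]
yellow [312.7524798  353.74416235  45.        ] [303.96586063 360.56250868  45.        ]
[  8.46928301 -14.58265388  -0.04666612]
```

```bash
python3 -m handwheel '[{"offset":[0.53,-0.91,0],"delta_rot":[0,0,0]},{"offset":[0.53,-0.91,0],"delta_rot":[0,0,0]},{"offset":[0.53,-0.91,0],"delta_rot":[0,0,0]},{"offset":[0.53,-0.91,0],"delta_rot":[0,0,0]},{"offset":[0.53,-0.91,0],"delta_rot":[0,0,0]},{"offset":[0.53,-0.91,0],"delta_rot":[0,0,0]},{"offset":[0.53,-0.91,0],"delta_rot":[0,0,0]},{"offset":[0.53,-0.91,0],"delta_rot":[0,0,0]},{"offset":[0.53,-0.91,0],"delta_rot":[0,0,0]},{"offset":[0.53,-0.91,0],"delta_rot":[0,0,0]},{"offset":[0.53,-0.91,0],"delta_rot":[0,0,0]},{"offset":[0.53,-0.91,0],"delta_rot":[0,0,0]},{"offset":[0.53,-0.91,0],"delta_rot":[0,0,0]},{"offset":[0.53,-0.91,0],"delta_rot":[0,0,0]},{"offset":[0.53,-0.91,0],"delta_rot":[0,0,0]},{"offset":[0.53,-0.91,0],"delta_rot":[0,0,0]},{"offset":[0,0,0],"delta_rot":[0,0,0]}]' 0.8;  python3 -m handwheel '[{"offset":[0,0,0],"delta_rot":[0,0,-1]},{"offset":[0,0,0],"delta_rot":[0,0,-1]},{"offset":[0,0,0],"delta_rot":[0,0,-1]},{"offset":[0,0,0],"delta_rot":[0,0,-1]},{"offset":[0,0,0],"delta_rot":[0,0,-1]},{"offset":[0,0,0],"delta_rot":[0,0,-1]},{"offset":[0,0,0],"delta_rot":[0,0,-1]},{"offset":[0,0,0],"delta_rot":[0,0,-1]},{"offset":[0,0,0],"delta_rot":[0,0,-1]},{"offset":[0,0,0],"delta_rot":[0,0,-1]},{"offset":[0,0,0],"delta_rot":[0,0,-1]},{"offset":[0,0,0],"delta_rot":[0,0,-1]},{"offset":[0,0,0],"delta_rot":[0,0,-1]},{"offset":[0,0,0],"delta_rot":[0,0,-1]},{"offset":[0,0,0],"delta_rot":[0,0,-1]},{"offset":[0,0,0],"delta_rot":[0,0,0]},{"offset":[0,0,0],"delta_rot":[0,0,0]}]'; python3 -c "
from h import *
s=robot.sense();M=R.from_quat(s['tool_rot']).as_matrix();print(s['tcp_pos'],np.degrees(np.arctan2(M[1,0],M[0,0])),s['qpos'])
w=grab('wrist');cv2.imwrite('pics/w5.png',w['color']);print(proj(w,(420,342,50)))"
```

```text
clock: 10.22
tcp_pos: [392.8, 324.9, 291.6]
tool_rot: [0.925, 0.379, -0.001, -0.001]
contact_force: [-0.8, -0.1, -1.0]
grip_width: 0.9
gripper_force: 0.0
clock: 11.63
tcp_pos: [395.5, 319.4, 291.9]
tool_rot: [0.615, 0.788, -0.001, -0.0]
contact_force: [-0.3, 0.5, 0.0]
grip_width: 0.901
gripper_force: 0.0
[395.5097204  319.41746974 291.8885505 ] 104.03953827459836 [-0.1903338   0.35057493 -0.77607049  1.79677835  0.27150316  1.10603549
 -0.81449825]
[282.44501618 147.75565408]
```

View pics/w5.png

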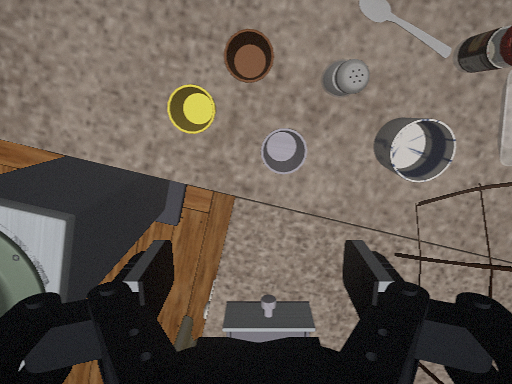

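Steel cup rim is centred at (284,151), between yellow (191,108) and beaker (420,148); knob at (268,299), drawer front edge (225..314,303).

```bash
python3 - <<'E'
from h import *
w=load('wrist');p=np.load('g.npy')
inv=lambda w:np.array([[np.cos(p[2]),np.sin(p[2])],[-np.sin(p[2]),np.cos(p[2])]])@(w[:2]-p[:2])
c=onz(w,284,151,50);print('cup',c)
l=onz(w,262,151,50);r=onz(w,306.5,151,50);print('dia',np.linalg.norm(l-r))
print('knob',inv(onz(w,268,297,42.5)),'front outer top',inv(onz(w,224,302,71.5)),inv(onz(w,313,302,71.5)))
print('front outer bottom-edge?',inv(onz(w,224,330,71.5)),'shaker',onz(w,355,75,90),'beaker',onz(w,422,149,66))
print('basket leg',onz(w,418,207,0),onz(w,482,185,0))
s=robot.sense();M=R.from_quat(s['tool_rot']).as_matrix();print(M.T@(np.array([c[0],c[1],24])-s['tcp_pos'])/30)
E
```

```text
cup [422.80643203 338.71460156  50.        ]
dia 53.0429154699929
knob [-15.58969679 238.9216484 ] front outer top [-73.09278804 250.88917551] [ 41.41619027 250.58344817]
front outer bottom-edge? [-74.44669361 208.48354622] shaker [467.50439531 434.57202858  90.        ] beaker [573.04641085 380.78351663  66.        ]
basket leg [632.70385035 301.83856717   0.        ] [706.80181333 353.27379724   0.        ]
[0.40266358 1.04868097 8.93499192]
```

```bash
python3 -m handwheel '[{"offset":[0.2,0.52,0],"delta_rot":[0,0,0]},{"offset":[0.2,0.52,0],"delta_rot":[0,0,0]},{"offset":[0,0,0.8],"delta_rot":[0,0,0]},{"offset":[0,0,0.8],"delta_rot":[0,0,0]},{"offset":[0,0,0.8],"delta_rot":[0,0,0]},{"offset":[0,0,0.8],"delta_rot":[0,0,0]},{"offset":[0,0,0.8],"delta_rot":[0,0,0]},{"offset":[0,0,0.8],"delta_rot":[0,0,0]},{"offset":[0,0,0.6],"delta_rot":[0,0,0]},{"offset":[0,0,0],"delta_rot":[0,0,0]},{"offset":[0,0,0],"delta_rot":[0,0,0]}]' 0.9; python3 -c "
from h import *
s=robot.sense();M=R.from_quat(s['tool_rot']).as_matrix();print(s['tcp_pos'],M.T@(np.array([422.8,338.7,24])-s['tcp_pos'])/30)
w=grab('wrist');cv2.imwrite('pics/w6.png',w['color']);print(proj(w,(422.8,338.7,50)))
g=cv2.medianBlur(cv2.cvtColor(w['color'],6),5);print(cv2.HoughCircles(g,3,1.2,40,param1=100,param2=40,minRadius=30,maxRadius=90))"
```

```text
clock: 12.6
tcp_pos: [422.5, 339.0, 130.5]
tool_rot: [0.615, 0.789, -0.001, -0.0]
contact_force: [-0.5, 0.7, 0.3]
grip_width: 0.95
gripper_force: 0.0
[422.53464223 338.98110762 130.47849078] [-0.00973311  0.01196297  3.54927291]
[257.69658668 200.36137178]
[[[257.40002 199.8      37.32   ]
  [ 97.8     135.       41.28   ]
  [190.20001  40.2      41.04   ]
  [445.80002 178.20001  47.28   ]
  [491.40002 209.40001  54.36   ]
  [377.40002  81.       35.4    ]]]
```

Hough finds the rim at (257,200), exactly where predicted. Descend and grip.

```bash
python3 -m handwheel '[{"offset":[0,0,0.7],"delta_rot":[0,0,0]},{"offset":[0,0,0.7],"delta_rot":[0,0,0]},{"offset":[0,0,0.7],"delta_rot":[0,0,0]},{"offset":[0,0,0.7],"delta_rot":[0,0,0]},{"offset":[0,0,0.5],"delta_rot":[0,0,0]},{"offset":[0,0,0.25],"delta_rot":[0,0,0]},{"offset":[0,0,0],"delta_rot":[0,0,0]},{"offset":[0,0,0],"delta_rot":[0,0,0]}]'; python3 -m handwheel '[{"offset":[0,0,0],"delta_rot":[0,0,0]},{"offset":[0,0,0],"delta_rot":[0,0,0]},{"offset":[0,0,0],"delta_rot":[0,0,0]},{"offset":[0,0,0],"delta_rot":[0,0,0]},{"offset":[0,0,0],"delta_rot":[0,0,0]},{"offset":[0,0,0],"delta_rot":[0,0,0]},{"offset":[0,0,0],"delta_rot":[0,0,0]},{"offset":[0,0,0],"delta_rot":[0,0,0]}]' -1 30
```

```text
clock: 13.32
tcp_pos: [423.4, 339.5, 25.4]
tool_rot: [0.615, 0.789, 0.001, 0.0]
contact_force: [-0.6, -0.3, -0.1]
grip_width: 0.952
gripper_force: 0.0
clock: 13.98
tcp_pos: [423.6, 339.5, 25.7]
tool_rot: [0.615, 0.789, 0.001, 0.0]
contact_force: [-2.5, -1.9, 15.2]
grip_width: 0.63
gripper_force: 28.5
```

```bash
python3 -m handwheel '[{"offset":[0,0,-0.3],"delta_rot":[0,0,0]},{"offset":[0,0,-0.6],"delta_rot":[0,0,0]},{"offset":[0,0,-0.8],"delta_rot":[0,0,0]},{"offset":[0,0,-0.8],"delta_rot":[0,0,0]},{"offset":[0,0,-0.8],"delta_rot":[0,0,0]},{"offset":[0,0,-0.8],"delta_rot":[0,0,0]},{"offset":[0,0,-0.6],"delta_rot":[0,0,0]},{"offset":[0,0,0],"delta_rot":[0,0,0]},{"offset":[0,0,0],"delta_rot":[0,0,0]}]'; python3 -c "
from h import *
s=robot.sense();M=R.from_quat(s['tool_rot']).as_matrix();p=np.load('g.npy');c,q=np.cos(p[2]),np.sin(p[2])
t=np.array([p[0]+c*-15-q*162,p[1]+q*-15+c*162,41]);print(t,s['tcp_pos'],M.T@(t-s['tcp_pos'])/30,np.degrees(np.arctan2(M[1,0],M[0,0])),s['contact_force'])"
```

```text
clock: 14.73
tcp_pos: [423.4, 339.1, 166.6]
tool_rot: [0.615, 0.789, 0.001, 0.0]
contact_force: [-0.5, -0.6, -1.7]
grip_width: 0.63
gripper_force: 31.9
[474.56522354  62.71748575  41.        ] [423.4498432  339.08554824 166.60011479] [-9.35157057 -0.60673719  4.18057345] 104.13921880876347 [-0.52844059 -0.55425445 -1.72212286]
```

```bash
python3 -m handwheel '[{"offset":[-0.5,0,0],"delta_rot":[0,0,0]},{"offset":[-0.85,-0.06,0],"delta_rot":[0,0,0]},{"offset":[-0.85,-0.06,0],"delta_rot":[0,0,0]},{"offset":[-0.85,-0.06,0],"delta_rot":[0,0,0]},{"offset":[-0.85,-0.06,0],"delta_rot":[0,0,0]},{"offset":[-0.85,-0.06,0],"delta_rot":[0,0,0]},{"offset":[-0.85,-0.06,0],"delta_rot":[0,0,0]},{"offset":[-0.85,-0.06,0],"delta_rot":[0,0,0]},{"offset":[-0.85,-0.06,0],"delta_rot":[0,0,0]},{"offset":[-0.85,-0.06,0],"delta_rot":[0,0,0]},{"offset":[-0.85,-0.06,0],"delta_rot":[0,0,0]},{"offset":[-0.35,0,0],"delta_rot":[0,0,0]},{"offset":[0,0,0],"delta_rot":[0,0,0]},{"offset":[0,0,0],"delta_rot":[0,0,0]}]'; python3 -c "
from h import *
s=robot.sense();p=np.load('g.npy');c,q=np.cos(p[2]),np.sin(p[2])
G=lambda x,y,z:np.array([p[0]+c*x-q*y,p[1]+q*x+c*y,z])
M=R.from_quat(s['tool_rot']).as_matrix();print(s['tcp_pos'],M.T@(G(-15,162,41)-s['tcp_pos'])/30)
w=grab('wrist');im=w['color'].copy();im=cv2.resize(im,(800,600),interpolation=2)
def ln(a,b,col):
    cv2.line(im,*[tuple(int(v*1.5625) for v in proj(w,G(*k))) for k in(a,b)],col,1)
for x in(-77,47): ln((x,120,28.5),(x,208,28.5),(0,0,255))
ln((-77,208,71.5),(47,208,71.5),(0,255,0));ln((-85,120,85),(80,120,85),(255,0,0))
cv2.imwrite('pics/w7.png',im)"
```

```text
clock: 15.9
tcp_pos: [473.9, 62.7, 164.9]
tool_rot: [0.615, 0.789, -0.0, -0.0]
contact_force: [0.7, 1.5, -1.6]
grip_width: 0.633
gripper_force: 31.9
[473.91969704  62.65970862 164.91422173] [-0.00530129  0.0241937   4.1304563 ]
```

View pics/w7.png

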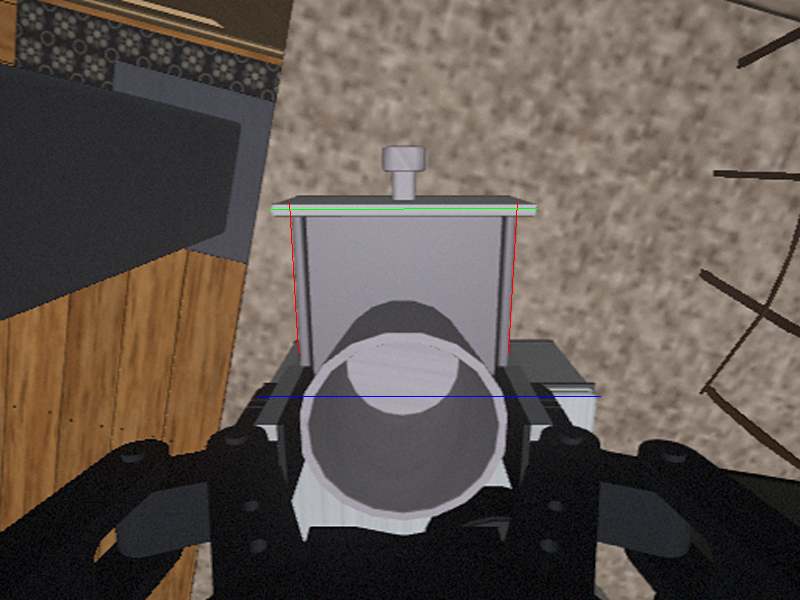

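Held cup is upright at (403,425), centred on the drawer (knob 403,160; front panel edges 271..537 match my prediction). Lower it.

```bash
python3 -m handwheel '[{"offset":[0.1,0,0.5],"delta_rot":[0,0,0]},{"offset":[0,0,0.8],"delta_rot":[0,0,0]},{"offset":[0,0,0.8],"delta_rot":[0,0,0]},{"offset":[0,0,0.7],"delta_rot":[0,0,0]},{"offset":[0,0,0.5],"delta_rot":[0,0,0]},{"offset":[0,0,0.35],"delta_rot":[0,0,0]},{"offset":[0,0,0.2],"delta_rot":[0,0,0]},{"offset":[0,0,0.15],"delta_rot":[0,0,0]},{"offset":[0,0,0.1],"delta_rot":[0,0,0]},{"offset":[0,0,0],"delta_rot":[0,0,0]},{"offset":[0,0,0],"delta_rot":[0,0,0]},{"offset":[0,0,0],"delta_rot":[0,0,0]}]'
```

```text
clock: 16.95
tcp_pos: [473.8, 65.6, 42.8]
tool_rot: [0.615, 0.789, 0.0, 0.0]
contact_force: [-0.4, -0.2, -0.3]
grip_width: 0.632
gripper_force: 31.9
```

```bash
python3 -m handwheel '[{"offset":[0,0,0.04],"delta_rot":[0,0,0]},{"offset":[0,0,0.04],"delta_rot":[0,0,0]},{"offset":[0,0,0],"delta_rot":[0,0,0]},{"offset":[0,0,0],"delta_rot":[0,0,0]}]'
```

```text
clock: 17.28
tcp_pos: [473.7, 65.5, 40.3]
tool_rot: [0.615, 0.789, 0.0, 0.0]
contact_force: [-1.2, -0.9, 8.7]
grip_width: 0.629
gripper_force: 32.5
```

```bash
python3 -m handwheel '[{"offset":[0,0,0],"delta_rot":[0,0,0]},{"offset":[0,0,0],"delta_rot":[0,0,0]},{"offset":[0,0,0],"delta_rot":[0,0,0]},{"offset":[0,0,0],"delta_rot":[0,0,0]},{"offset":[0,0,0],"delta_rot":[0,0,0]},{"offset":[0,0,0],"delta_rot":[0,0,0]},{"offset":[0,0,-0.3],"delta_rot":[0,0,0]},{"offset":[0,0,-0.6],"delta_rot":[0,0,0]},{"offset":[0,0,-0.9],"delta_rot":[0,0,0]},{"offset":[0,0,-0.9],"delta_rot":[0,0,0]},{"offset":[0,0,-0.9],"delta_rot":[0,0,0]},{"offset":[0,0,-0.9],"delta_rot":[0,0,0]},{"offset":[0,0,0],"delta_rot":[0,0,0]},{"offset":[0,0,0],"delta_rot":[0,0,0]}]' 0.85; python3 -c "
from h import *
s=robot.sense();p=np.load('g.npy');c,q=np.cos(p[2]),np.sin(p[2])
G=lambda x,y,z:np.array([p[0]+c*x-q*y,p[1]+q*x+c*y,z])
M=R.from_quat(s['tool_rot']).as_matrix();print(s['tcp_pos'],M.T@(G(-15,290,35)-s['tcp_pos'])/30,M.T@G(0,1,0))
w=grab('wrist');cv2.imwrite('pics/w8.png',w['color']);print(proj(w,G(-15,165,64.5)),366*0+np.linalg.norm(proj(w,G(13,165,64.5))-proj(w,G(-15,165,64.5))))
g=cv2.medianBlur(cv2.cvtColor(w['color'],6),5);print(cv2.HoughCircles(g,3,1.2,40,param1=100,param2=40,minRadius=25,maxRadius=90))"
```

```text
clock: 18.45
tcp_pos: [474.0, 65.5, 176.5]
tool_rot: [0.615, 0.789, 0.001, 0.001]
contact_force: [0.2, -0.2, -0.9]
grip_width: 0.924
gripper_force: 0.0
[474.01865669  65.45221242 176.53321037] [ 4.17754027 -0.01863832  4.71444721] [-216.10396355  490.57774824    1.43480753]
[256.8045341  188.39115679] 34.36120473011925
[[[256.2  187.8   30.76]]]
```

Cup stands released at (256,188), as predicted. Go round to the knob with fingers shut.

```bash
python3 -m handwheel '[{"offset":[0.5,0,0],"delta_rot":[0,0,0]},{"offset":[0.85,0,0],"delta_rot":[0,0,0]},{"offset":[0.85,0,0],"delta_rot":[0,0,0]},{"offset":[0.85,0,0],"delta_rot":[0,0,0]},{"offset":[0.85,0,0],"delta_rot":[0,0,0]},{"offset":[0,0,0.5],"delta_rot":[0,0,0]},{"offset":[0,0,0.8],"delta_rot":[0,0,0]},{"offset":[0,0,0.8],"delta_rot":[0,0,0]},{"offset":[0,0,0.8],"delta_rot":[0,0,0]},{"offset":[0,0,0.8],"delta_rot":[0,0,0]},{"offset":[0,0,0.6],"delta_rot":[0,0,0]},{"offset":[0,0,0.4],"delta_rot":[0,0,0]},{"offset":[0,0,0.1],"delta_rot":[0,0,0]},{"offset":[0,0,0],"delta_rot":[0,0,0]},{"offset":[0,0,0],"delta_rot":[0,0,0]}]' -1 30; python3 -c "
from h import *
s=robot.sense();p=np.load('g.npy');c,q=np.cos(p[2]),np.sin(p[2])
G=lambda x,y,z:np.array([p[0]+c*x-q*y,p[1]+q*x+c*y,z])
M=R.from_quat(s['tool_rot']).as_matrix();print(s['tcp_pos'],M.T@(G(-15,247,32)-s['tcp_pos'])/30,M.T@(G(-15,157,32)-s['tcp_pos'])/30,s['qpos'])"
```

```text
clock: 19.75
tcp_pos: [444.9, 179.2, 31.4]
tool_rot: [0.614, 0.789, 0.0, 0.0]
contact_force: [-0.2, -0.5, 0.7]
grip_width: 0.0
gripper_force: 0.0
[444.9427505  179.24913057  31.39180122] [-1.17458422  0.00660534 -0.02043248] [-4.17458413  0.00599409 -0.02084329] [-0.10994867  0.67975722 -0.52591297  2.09149185  0.6630614   0.53817072
 -0.87720608]
```

```bash
python3 -m handwheel '[{"offset":[-0.25,0,0],"delta_rot":[0,0,0]},{"offset":[-0.25,0,0],"delta_rot":[0,0,0]},{"offset":[-0.25,0,0],"delta_rot":[0,0,0]},{"offset":[-0.15,0,0],"delta_rot":[0,0,0]},{"offset":[-0.1,0,0],"delta_rot":[0,0,0]},{"offset":[-0.1,0,0],"delta_rot":[0,0,0]},{"offset":[-0.1,0,0],"delta_rot":[0,0,0]},{"offset":[-0.15,0,0],"delta_rot":[0,0,0]},{"offset":[-0.15,0,0],"delta_rot":[0,0,0]},{"offset":[-0.15,0,0],"delta_rot":[0,0,0]},{"offset":[-0.15,0,0],"delta_rot":[0,0,0]},{"offset":[-0.15,0,0],"delta_rot":[0,0,0]},{"offset":[-0.15,0,0],"delta_rot":[0,0,0]},{"offset":[-0.15,0,0],"delta_rot":[0,0,0]},{"offset":[-0.15,0,0],"delta_rot":[0,0,0]},{"offset":[-0.15,0,0],"delta_rot":[0,0,0]},{"offset":[-0.15,0,0],"delta_rot":[0,0,0]},{"offset":[-0.15,0,0],"delta_rot":[0,0,0]},{"offset":[-0.15,0,0],"delta_rot":[0,0,0]},{"offset":[-0.15,0,0],"delta_rot":[0,0,0]}]'; python3 -m handwheel '[{"offset":[-0.15,0,0],"delta_rot":[0,0,0]},{"offset":[-0.15,0,0],"delta_rot":[0,0,0]},{"offset":[-0.15,0,0],"delta_rot":[0,0,0]},{"offset":[-0.15,0,0],"delta_rot":[0,0,0]},{"offset":[-0.1,0,0],"delta_rot":[0,0,0]},{"offset":[0,0,0],"delta_rot":[0,0,0]}]';python3 -c "
from h import *
s=robot.sense();p=np.load('g.npy');c,q=np.cos(p[2]),np.sin(p[2])
d=s['tcp_pos'][:2]-p[:2];print([c*d[0]+q*d[1],-q*d[0]+c*d[1]],s['contact_force'])"
```

```text
clock: 21.42
tcp_pos: [468.1, 87.0, 30.9]
tool_rot: [0.615, 0.789, 0.0, -0.0]
contact_force: [0.0, 2.4, -0.1]
grip_width: 0.004
gripper_force: 0.9
clock: 21.92
tcp_pos: [473.1, 66.1, 30.8]
tool_rot: [0.615, 0.789, -0.0, 0.0]
contact_force: [0.3, 0.1, -0.3]
grip_width: -0.003
gripper_force: 0.0
[np.float64(-15.619099412379697), np.float64(165.61595635282978)] [ 0.26478398  0.06007949 -0.3381981 ]
```

```bash
python3 -m handwheel '[{"offset":[-0.08,0,0],"delta_rot":[0,0,0]},{"offset":[-0.08,0,0],"delta_rot":[0,0,0]},{"offset":[-0.08,0,0],"delta_rot":[0,0,0]}]'; python3 -m handwheel '[{"offset":[-0.05,0,0],"delta_rot":[0,0,0]},{"offset":[-0.05,0,0],"delta_rot":[0,0,0]}]'; python3 -m handwheel '[{"offset":[-0.05,0,0],"delta_rot":[0,0,0]},{"offset":[-0.05,0,0],"delta_rot":[0,0,0]}]'
```

```text
clock: 22.17
tcp_pos: [474.7, 59.9, 30.8]
tool_rot: [0.614, 0.789, -0.0, -0.0]
contact_force: [-1.0, 1.1, 0.1]
grip_width: -0.0
gripper_force: 0.8
clock: 22.33
tcp_pos: [475.1, 58.6, 30.9]
tool_rot: [0.614, 0.789, 0.001, -0.001]
contact_force: [-9.2, 18.7, 2.4]
grip_width: 0.0
gripper_force: 10.0
clock: 22.5
tcp_pos: [475.1, 58.5, 30.9]
tool_rot: [0.613, 0.79, 0.002, -0.002]
contact_force: [-16.2, 34.1, 4.1]
grip_width: 0.002
gripper_force: 18.9
```

Stop reached (34 N against it); home, as the knob face is ~147 out. Hold, back off, rise.

```bash
python3 -m handwheel '[{"offset":[0.05,0,0],"delta_rot":[0,0,0]},{"offset":[0,0,0],"delta_rot":[0,0,0]},{"offset":[0,0,0],"delta_rot":[0,0,0]},{"offset":[0.3,0,0],"delta_rot":[0,0,0]},{"offset":[0.8,0,0],"delta_rot":[0,0,0]},{"offset":[0,0,-0.6],"delta_rot":[0,0,0]},{"offset":[0,0,-1],"delta_rot":[0,0,0]},{"offset":[0,0,-1],"delta_rot":[0,0,0]},{"offset":[0,0,-1],"delta_rot":[0,0,0]},{"offset":[0,0,-1],"delta_rot":[0,0,0]},{"offset":[0,0,-1],"delta_rot":[0,0,0]},{"offset":[0,0,-1],"delta_rot":[0,0,0]},{"offset":[0,0,-1],"delta_rot":[0,0,0]},{"offset":[0,0,-1],"delta_rot":[0,0,0]},{"offset":[0,0,0],"delta_rot":[0,0,0]},{"offset":[0,0,0],"delta_rot":[0,0,0]}]';python3 - <<'E'
from h import *
s=robot.sense();p=np.load('g.npy');c,q=np.cos(p[2]),np.sin(p[2])
G=lambda x,y,z:np.array([p[0]+c*x-q*y,p[1]+q*x+c*y,z])
M=R.from_quat(s['tool_rot']).as_matrix();print(s['tcp_pos'],M.T@(G(45,-95,290)-s['tcp_pos'])/30)
w=grab('wrist');g=cv2.cvtColor(w['color'],6)
# knob should be where home predicts
print('home knob px',proj(w,G(-15,147,42.5)),'open knob px',proj(w,G(-15,236,42.5)))
cv2.imwrite('pics/w9.png',w['color'])
u,v=proj(w,G(-15,147,42.5)).astype(int);print(g[v-30:v+30:3,u-30:u+30:4])
E
```

```text
clock: 23.83
tcp_pos: [468.4, 87.5, 290.1]
tool_rot: [0.615, 0.789, 0.001, 0.001]
contact_force: [-0.9, -0.6, -0.5]
grip_width: -0.0
gripper_force: 0.0
[468.39800032  87.48674866 290.13657642] [-9.41591361  2.00470108  0.02068953]
home knob px [257.05571452 192.07942293] open knob px [256.82091355 119.33545306]
[[173 164 151 121 152 154 136 146 159 156 147 165 156 152 157]
 [163 161 169 146 156 156 149 137 151 146 143 158 156 127 151]
 [132 161 160 137 152 124 138 142 155 150 154 160 141 149 150]
 [159 159 137 148 140 137 158 151 146 168 161 157 141 146 159]
 [157 153 144 167 157 134 142 150 145 160 141 180 150 145 156]
 [158 151 141 159 150 152 147 147 161 168 160 166 155 148 148]
 [146 151 129 142 145 130 155 160 154 152 162 148 146 161 137]
 [152 149 155 157 152 157 159 172 142 145 172 163 151 149 160]
 [144 145 137 152 163 163 154 163 138 140 142 164 175 155 163]
 [155 152 132 143 144 147 146 152 143 155 165 151 153 153 149]
 [144 142 143 142 126 141  76  82  82  74 155 151 132 160 150]
 [146 156 157 165 139 125 157 171 181 159 160 135 137 137 147]
 [151 151 143 164 141 128 158 184 181 162 149 170 146 152 151]
 [144 160 154 161 151 166 162 180 175 152 138 137 166 152 144]
 [ 61  63  62  61  63  58  60 188 188  66  67  69  65  64  67]
 [ 89  90  89  88  85  89  84 186 190  85  89  89  85  90  92]
 [ 92  90  88  83  90  87  86 188 188  88  89  86  90  91  90]
 [ 89  88  85  93  88  91  88 153 149  88  90  86  89  89  91]
 [ 90  93  90  88  89  90  88  90  85  87  88  89  91  89  90]
 [ 80  75  76  79  73  72  73  74  75  77  76  74  76  74  81]]
```

```bash
python3 -m handwheel '[{"offset":[-0.5,0.1,0],"delta_rot":[0,0,0]},{"offset":[-0.8,0.17,0],"delta_rot":[0,0,0]},{"offset":[-0.8,0.17,0],"delta_rot":[0,0,0]},{"offset":[-0.8,0.17,0],"delta_rot":[0,0,0]},{"offset":[-0.8,0.17,0],"delta_rot":[0,0,0]},{"offset":[-0.8,0.17,0],"delta_rot":[0,0,0]},{"offset":[-0.8,0.17,0],"delta_rot":[0,0,0]},{"offset":[-0.8,0.17,0],"delta_rot":[0,0,0]},{"offset":[-0.8,0.17,0],"delta_rot":[0,0,0]},{"offset":[-0.8,0.17,0],"delta_rot":[0,0,0]},{"offset":[-0.8,0.17,0],"delta_rot":[0,0,0]},{"offset":[-0.8,0.17,0],"delta_rot":[0,0,0]},{"offset":[-0.12,0.03,0],"delta_rot":[0,0,0]},{"offset":[0,0,0],"delta_rot":[0,0,0]},{"offset":[0,0,0],"delta_rot":[0,0,0]}]';python3 - <<'E'
from h import *
s=robot.sense();p=np.load('g.npy');c,q=np.cos(p[2]),np.sin(p[2])
G=lambda x,y,z:np.array([p[0]+c*x-q*y,p[1]+q*x+c*y,z])
M=R.from_quat(s['tool_rot']).as_matrix();print(s['tcp_pos'],M.T@(G(45,-95,115)-s['tcp_pos'])/30,s['qpos'])
w=grab('wrist');cv2.imwrite('pics/w10.png',w['color']);print(proj(w,G(45,-95,107)),proj(w,G(-30,-75,121)))
g=cv2.medianBlur(cv2.cvtColor(w['color'],6),3);print(cv2.HoughCircles(g,3,1.2,20,param1=100,param2=30,minRadius=6,maxRadius=35))
E
```

```text
clock: 25.13
tcp_pos: [594.7, -170.8, 287.7]
tool_rot: [0.614, 0.789, -0.0, -0.001]
contact_force: [-0.9, 0.8, 0.7]
grip_width: 0.0
gripper_force: 0.0
[ 594.74010054 -170.83239278  287.72845217] [-0.04577365  0.02954247  5.7575218 ] [ 0.63197591  0.53343593 -0.68022117  1.52305043  0.34779608  1.2108488
  0.14369195]
[258.35056536 172.78350234] [180.46333345 155.50207046]
[[[123.00001  237.00002   34.32    ]
  [189.       147.        31.68    ]
  [433.80002  177.        24.36    ]
  [201.00002  231.00002   30.36    ]
  [483.00003  125.4       33.      ]
  [257.40002  168.6       17.64    ]
  [360.6      286.2       23.28    ]
  [168.6      227.40001   25.08    ]
  [305.40002  221.40001   23.76    ]
  [226.20001  222.6       22.320002]
  [406.2      167.40001   20.760002]
  [190.20001  250.20001   23.76    ]
  [318.6       48.600002  22.44    ]
  [ 96.600006 241.8       21.      ]
  [124.200005 197.40001   19.68    ]
  [119.4      169.8       19.8     ]
  [185.40001  185.40001   23.76    ]
  [249.00002  207.00002   19.68    ]
  [377.40002   29.400002  15.84    ]
  [ 96.600006 214.20001   10.200001]]]
```

```bash
python3 -m handwheel '[{"offset":[0.02,0.03,0.5],"delta_rot":[0,0,0]},{"offset":[0,0,0.9],"delta_rot":[0,0,0]},{"offset":[0,0,0.9],"delta_rot":[0,0,0]},{"offset":[0,0,0.9],"delta_rot":[0,0,0]},{"offset":[0,0,0.9],"delta_rot":[0,0,0]},{"offset":[0,0,0.8],"delta_rot":[0,0,0]},{"offset":[0,0,0.5],"delta_rot":[0,0,0]},{"offset":[0,0,0.2],"delta_rot":[0,0,0]},{"offset":[0,0,0],"delta_rot":[0,0,0]},{"offset":[0,0,0],"delta_rot":[0,0,0]}]'; python3 -m handwheel '[{"offset":[0,0,0.1],"delta_rot":[0,0,0]},{"offset":[0,0,0.1],"delta_rot":[0,0,0]},{"offset":[0,0,0.1],"delta_rot":[0,0,0]},{"offset":[0,0,0],"delta_rot":[0,0,0]}]'
```

```text
clock: 26.02
tcp_pos: [596.2, -170.3, 121.7]
tool_rot: [0.614, 0.789, 0.0, 0.0]
contact_force: [-0.0, 0.4, 0.4]
grip_width: 0.0
gripper_force: 0.0
clock: 26.35
tcp_pos: [595.8, -170.9, 111.6]
tool_rot: [0.615, 0.789, -0.0, -0.0]
contact_force: [-0.7, -0.2, 0.5]
grip_width: -0.003
gripper_force: 0.0
```

```bash
python3 -m handwheel '[{"offset":[0,0,0.1],"delta_rot":[0,0,0]},{"offset":[0,0,0.1],"delta_rot":[0,0,0]},{"offset":[0,0,0],"delta_rot":[0,0,0]}]'; python3 -m handwheel '[{"offset":[0,0,0.08],"delta_rot":[0,0,0]},{"offset":[0,0,0.08],"delta_rot":[0,0,0]},{"offset":[0,0,0],"delta_rot":[0,0,0]}]'
```

```text
clock: 26.6
tcp_pos: [596.0, -170.9, 105.5]
tool_rot: [0.615, 0.789, 0.0, -0.0]
contact_force: [0.5, 0.0, 1.9]
grip_width: -0.001
gripper_force: 1.1
clock: 26.85
tcp_pos: [596.1, -170.9, 101.1]
tool_rot: [0.615, 0.789, 0.0, 0.0]
contact_force: [-0.9, -0.8, 4.5]
grip_width: 0.0
gripper_force: 2.4
```

```bash
python3 -m handwheel '[{"offset":[0,0,0.05],"delta_rot":[0,0,0]},{"offset":[0,0,0.05],"delta_rot":[0,0,0]},{"offset":[0,0,0],"delta_rot":[0,0,0]},{"offset":[0,0,0],"delta_rot":[0,0,0]}]'
```

```text
clock: 27.18
tcp_pos: [596.4, -170.9, 100.4]
tool_rot: [0.615, 0.789, -0.0, 0.001]
contact_force: [-14.4, 1.7, 42.3]
grip_width: -0.002
gripper_force: 21.2
```

Bottomed out at z 100.4 (force jumped to 42 N after the spring). Release and rise, then check dial and button.

```bash
python3 -m handwheel '[{"offset":[0,0,-0.3],"delta_rot":[0,0,0]},{"offset":[0,0,-0.6],"delta_rot":[0,0,0]},{"offset":[0,0,-1],"delta_rot":[0,0,0]},{"offset":[0,0,-1],"delta_rot":[0,0,0]},{"offset":[0,0,-1],"delta_rot":[0,0,0]},{"offset":[0,0,-1],"delta_rot":[0,0,0]},{"offset":[0,0,-1],"delta_rot":[0,0,0]},{"offset":[0,0,0],"delta_rot":[0,0,0]},{"offset":[0,0,0],"delta_rot":[0,0,0]},{"offset":[0,0,0],"delta_rot":[0,0,0]},{"offset":[0,0,0],"delta_rot":[0,0,0]}]';python3 - <<'E'
from h import *
w10=cv2.imread('pics/w10.png')
d=grab('side','side2.png');a=load('side')
p=np.load('g.npy');c,q=np.cos(p[2]),np.sin(p[2])
G=lambda x,y,z:np.array([p[0]+c*x-q*y,p[1]+q*x+c*y,z])
w=grab('wrist','w11.png');
# bar long axis from wrist picture: bright blob inside the disc
u,v=proj(w,G(-30,-75,121)).astype(int);g=cv2.cvtColor(w['color'],6)[v-28:v+28,u-28:u+28]
m=np.zeros_like(g);cv2.circle(m,(28,28),24,255,-1);y,x=np.nonzero((g>110)&(m>0))
_,ev=np.linalg.eigh(np.cov(x,y));e=ev[:,1]
A=onz(w,u,v,121);B=onz(w,u+20*e[0],v+20*e[1],121);print(len(x),'bar grinder deg',(np.degrees(np.arctan2(*(B-A)[1::-1])-p[2]))%180,'expect 30 (=210)')
E
```

```text
clock: 28.1
tcp_pos: [595.4, -170.9, 273.8]
tool_rot: [0.615, 0.789, -0.0, -0.001]
contact_force: [0.8, 0.5, -0.5]
grip_width: 0.002
gripper_force: 0.0
588 bar grinder deg 33.1034672935136 expect 30 (=210)
```

```bash
python3 -c "
from h import *
print(workorder.job_done())"
```

```text
the job is handed in; nothing more can be done
None
```

I carried out every step and handed the job in at 28 s without a verdict coming back: dial to the fine stop and back four clicks (bar reads 33°, 30° expected), cup released in the drawer, drawer pushed to its stop, button bottomed and released; I didn't re-check the cup after closing the drawer, the button's return, or the beaker and shaker.

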